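# Make up a smear kit and a culture kit from the bench stock

### The job

Make up the two sampling kits for the clinic: the smear tray (the one with the oblong recess) gets the slide mailer, the dropper bottle and the short sample pot, and the culture tray (the one with the big round recess) gets the culture dish and the tall sample pot. Seat each thing upright on the floor of the recess cut for it (the two pots' recesses are alike, so mind which pot goes in which kit), knock nothing over, and leave the timer where it lies.

Things in the scene. Friction and masses are not known exactly. Their poses are not given: they have to be found in the camera images.
- smear_tray: Smear kit tray, fixed: dark foam in a pale shell, 122 (x) by 156 (y) mm; foam top 18 mm, rim 20 mm up. Origin: centre of underside. Recesses 8 mm deep, floors 10 mm up: oblong 44 (x) by 96 (y) mm at x=-33, y=0 mm for the mailer; round 48 mm across at x=30, y=-40 for the short pot; round 37 mm at x=30, y=36 for the dropper bottle. Stands left or right, turned up to 0.3 rad.
- culture_tray: Culture kit tray, fixed, on the other side of the bench from the smear tray: same size, heights, make and axes, but with two round recesses, 8 mm deep, floors 10 mm up: 72 mm across at x=0, y=34 mm, for the dish; 48 mm across at x=0, y=-44 mm, for the tall pot.
- mailer: Slide mailer: flat mid-grey plastic case with a paper label on top, 84 mm (its x) by 32 mm (its y) by 20 mm high, about 40 g, lying flat. Origin: centre of its underside. Its x goes along the smear tray's y (either way round). Take it across its 32 mm width.
- short_pot: Short sample pot, standing: frosted round body 36 mm across with a paper label and a ribbed blue screw cap 41 mm across and 14 mm high; 46 mm high in all, about 40 g. Origin: centre of its underside. Take it by the cap.
- tall_pot: Tall sample pot, standing: the same as the short pot in body, cap and width, but 80 mm high in all. Origin: centre of its underside. Take it by the cap.
- dropper: Small white dropper bottle with a pointed blue cap, standing: round body 25 mm across up to 45 mm, 58 mm high in all, about 40 g. Origin: centre of its underside. Take it by the body, between 20 and 42 mm up.
- dish: Round culture dish with its clear lid on and a tan layer of medium inside, lying flat: 60 mm across (the lid, from 5.5 mm up; the base is 57 mm) and 16 mm high, about 30 g. Origin: centre of its underside. Only its upper 8 mm stands out of its recess, so take it by the upper part of the lid.
- timer: Bench timer, not part of either kit: white plastic square with rounded corners, 64 by 64 by 19 mm, lying loose among the stock. Origin: centre of its underside. Leave it where it lies.
Things that resemble listed ones, but are neither listed nor needed, are in the scene too. What is shaped like the tall_pot but orange or pink is not meant.

How it is judged:
By the outcome, as a careful person would: the job done as asked, in the order asked, and still so for the second after the job is handed in, with the robot touching nothing.
It also fails if it takes over 131 s, if anything falls off the work surface, if the arm or the gripper's body presses on something with over 40 N, if the wrist force passes 120 N, or if a joint passes its speed limit or range.

### The arm

A 6-joint arm with a two-finger parallel gripper is mounted at the origin on a cart in front of the work surface, level with it; the furniture and walls round the work are solid. World frame = base frame: x ahead of the robot, y to its left, z up, the work surface at z = 0. Lengths are in mm, angles in rad, forces in N, time in s.
With the tool pointing down it reaches from about 300 to 775 mm from the base axis. Payload 14.6 kg.
Tool frame: the origin (TCP) lies between the finger pads; the fingertips stand manip.tip_reach ahead of it and the grasp point (between the pads) lies 5 mm behind it (manip.tip_reach is the distance from the TCP to the fingertips, in mm); z points along the fingers, y is the line along which they close (so a half turn about z gives the same grasp; the last joint's range is limited). The gripper opens to 94 mm and grips with 3 to 60 N. Pads are 16 mm wide; open, the fingers measure 119 mm over their backs; the gripper's body (75 mm by 177 mm) begins 78 mm behind the grasp point.
Start: joints at [1.232, 0.3, 1.521, -0, 1.321, -0.067], TCP at [147.654, 529.8, 219.446] pointing down, gripper open.
Joint ranges: [-3.03, 3.03], [-0.79, 2.21], [0.23, 2.52], [-1.04, 4.18], [0, 3.07], [-2.55, 2.55]. Speed limits (rad/s): [2.22, 2.22, 2.57, 3.14, 3.14, 3.14].

### API

Orientations are given as [roll, pitch, yaw] about the fixed x, y, z axes, in that order (R = Rz(yaw) Ry(pitch) Rx(roll)).
In Python, from cell import manip gives the robot as it stands. The module is installed in compiled form; this text tells all that it offers.
- The arm moves only by the shell command python3 -m creep 'ROWS' [FORCE]. ROWS is JSON, a list of rows, each a list of 3 entries, a list of its own where there are three numbers: the opening, from -1 (shut) to 1 (fully open), then the shift along the tool's x, y, z in cm, then the turn about the tool's z in units of 5 degrees (1.0 is 5 degrees). In form: [[grip, [tx, ty, tz], roll], ...]. A call has 1 to 12 rows; each row is the pose to reach, as a shift and turn from the pose commanded when the call began, along the tool's axes at that moment; what a row does not reach only later rows make up. A row lasts 1/10 s, in which the tool goes at most 50 mm and 8.59 degrees, less where a joint would pass 70% of its speed; a pose out of reach is approached as far as the arm can. A call with a gripper value outside its range is refused whole. The fingers move at their own pace and stop on an object; FORCE is the grip in N (left out, the last holds). Time passes only in rows, so rows that repeat a pose let the fingers close. It gives the time, the measured TCP pose, the force, the opening and the grip force at its end, in the units of the state.
- manip.read_state(): the state, without advancing time (a new reading comes with each control period).
- manip.camera(name): name is "scene" or "side" or "wrist"; returns the picture (420x560x3 uint8, red, green, blue); there is no depth.
- manip.camera_params(name): a dict with "fovy" (degrees; the focal length in pixels is half the picture's height over the tangent of half this angle, whatever the lens; pixels are square), "cx", "cy" (the principal point, pixels), "origin" and "attitude" of the camera in the world. Camera axes: x right, y down, z forward; pixel columns grow to the right and rows downward; lengths in mm; the calibration is good to about 2 mm. A picture is of the moment at which its call begins: read the wrist's pose just before it. camera_params takes no time and is no camera call; for the wrist camera it gives the pose at the moment of the call.
- manip.sign_off(): hands the job in; it is judged then, once.
The state is a dict: "clock": time; "joints": joint angles; "qd": joint speeds; "effort": joint torques, N m; "eef_pos": TCP position; "eef_rot": TCP orientation; "wrist_force": force on the tool from outside, world axes, zero at the start; "moment": the same for the moment, N m; "finger_gap": finger opening in mm; "finger_force": force on a finger pad.
Only numpy, scipy, OpenCV 4.12 (cv2) and the standard library are available. Lean on these libraries where they do the work, as an engineer would, in place of code of your own. Each camera call takes 0.05 s, during which the arm holds its last target. There are 200 camera calls.

## Working session

There is one attempt and no reset: what is moved stays moved. The work goes in short steps, Python scripts to look and compute and a shell command to move; the robot and the scene stay as the last step left them, time stands still between calls to the robot, and variables do not carry over. Pictures are saved under pics/ and viewed, at most 18 in all, crops included, and the job is handed in when it is done.

```bash
mkdir -p pics; ls; python3 - <<'E'
from cell import manip
import cv2
print(manip.tip_reach); print(manip.read_state())
for n in("scene","side","wrist"):
    print(n,manip.camera_params(n))
    cv2.imwrite(f"pics/{n}0.png",manip.camera(n)[:,:,::-1])
E
```

```text
pics
14.0
{'clock': 0.0, 'joints': array([ 1.23242031e+00,  3.00492750e-01,  1.52158906e+00, -8.29115616e-06,
        1.32067529e+00, -6.65975248e-02]), 'qd': array([-0.00099506, -0.00054285, -0.00037706, -0.00076637, -0.00089871,
        0.00011523]), 'effort': array([ 6.50967522e-04, -5.31794250e+01, -3.52739525e+01,  7.08467234e-02,
        2.42924545e-02, -8.16665647e-05]), 'eef_pos': array([147.56709007, 529.58052073, 218.87106435]), 'eef_rot': array([-3.14043026e+00, -6.94785937e-05,  2.86981618e+00]), 'wrist_force': array([ 0.8431906 ,  1.23873126, -0.71741754]), 'moment': array([ 0.02399175, -0.02145695,  0.00422043]), 'finger_force': 0.0, 'finger_gap': 94.07991830197459}
scene {'fovy': 50.41203821330647, 'cx': 271.34214305655314, 'cy': 212.41920873669096, 'origin': array([  83.66330688, -774.54939074,  986.70550516]), 'attitude': array([-2.41989504,  0.01338703, -0.50659421])}
side {'fovy': 51.8358132367144, 'cx': 284.4784129670073, 'cy': 211.97847281264958, 'origin': array([-132.08235301, -897.04770934,  644.66882696]), 'attitude': array([-2.09656429,  0.01826203, -0.63067969])}
wrist {'fovy': 65.55036831410123, 'cx': 279.14383293478977, 'cy': 209.61715930515436, 'origin': array([ 77.78140472, 548.8196923 , 383.62021751]), 'attitude': array([2.88782090e+00, 8.15832444e-04, 1.29864031e+00])}
```

View pics/scene0.png

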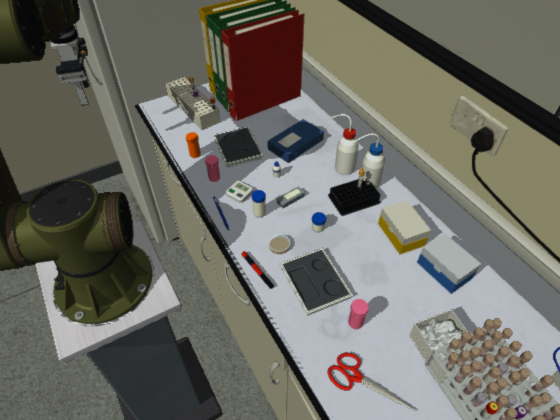

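View pics/side0.png

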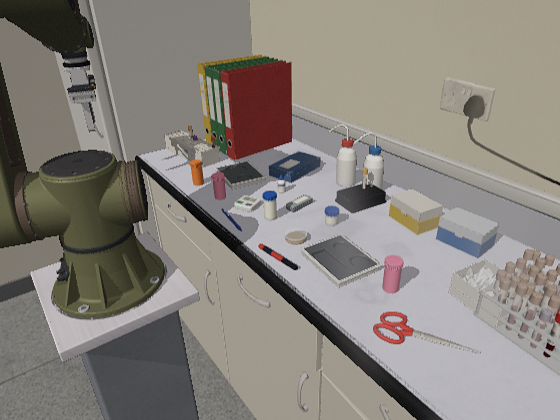

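Scene: tall pot (259,203), short pot (319,221), dropper (277,170), mailer (290,197), dish (280,244), timer (238,190), trays (238,147) and (317,280); decoys are orange (193,145), pink (213,168) and pink (358,314). Next, close crop and rough positions.

```bash
cat > h.py <<'E'
import numpy as np, cv2
from cell import manip
from scipy.spatial.transform import Rotation as R
def snap(n,tag):
    p=manip.camera_params(n); im=manip.camera(n)[:,:,::-1].copy()
    cv2.imwrite(f"pics/{tag}.png",im); np.save(f"pics/{tag}.npy",p,allow_pickle=True); return im,p
def load(tag): return cv2.imread(f"pics/{tag}.png"),np.load(f"pics/{tag}.npy",allow_pickle=True).item()
def ray(p,u,v):
    f=210/np.tan(np.radians(p["fovy"])/2)
    d=R.from_euler("xyz",p["attitude"]).as_matrix()@np.array([(u-p["cx"])/f,(v-p["cy"])/f,1])
    return np.array(p["origin"]),d/np.linalg.norm(d)
def onz(p,u,v,z=0.):
    o,d=ray(p,u,v); return o+d*(z-o[2])/d[2]
def proj(p,X):
    f=210/np.tan(np.radians(p["fovy"])/2)
    c=R.from_euler("xyz",p["attitude"]).as_matrix().T@(np.array(X,float)-p["origin"])
    return p["cx"]+f*c[0]/c[2],p["cy"]+f*c[1]/c[2]
def tri(a,b):  # a,b=(p,u,v): point and ray gap
    (o1,d1),(o2,d2)=ray(*a),ray(*b)
    s,t=np.linalg.lstsq(np.c_[d1,-d2],o2-o1,rcond=None)[0]
    return (o1+s*d1+o2+t*d2)/2,np.linalg.norm(o1+s*d1-o2-t*d2)
def rel(x,y,z,yaw=None):
    "row entries (cm, 5deg units) from present pose to TCP x,y,z with tool yaw"
    s=manip.read_state(); M=R.from_euler("xyz",s["eef_rot"])
    d=M.inv().apply(np.array([x,y,z])-s["eef_pos"])/10
    r=0
    if yaw is not None:
        r=-(yaw-s["eef_rot"][2]); r=(r+np.pi/2)%np.pi-np.pi/2
    print("row",d.round(2),"roll",round(np.degrees(r)/5,2),"clock",round(s["clock"],2),"j6",s["joints"][5].round(2))
E
python3 - <<'E'
from h import *
im,p=snap("scene","s1")
for n,u,v in [("tall",259,210),("short",319,228),("drop",277,175),("mail",290,197),("dish",280,244),("timer",238,190),("trayA",238,147),("trayB",317,280),("orange",193,155),("pink",213,178),("pink2",358,325),("pen",221,213),("marker",257,268),("rack",193,105),("bluebox",295,140),("blackrack",355,196),("bottle",346,170)]:
    print(n,onz(p,u,v).round())
cv2.imwrite("pics/c1.png",cv2.resize(im[110:320,150:400],(750,630))[:600])
E
```

```text
tall [466.  18.   0.]
short [ 583. -128.    0.]
drop [586. 121.   0.]
mail [573.  18.   0.]
dish [ 458. -123.   -0.]
timer [449. 123.   0.]
trayA [539. 305.   0.]
trayB [ 483. -272.    0.]
orange [390. 344.   0.]
pink [403. 210.   0.]
pink2 [ 500. -427.    0.]
pen [363.  63.   0.]
marker [ 365. -162.    0.]
rack [499. 607.  -0.]
bluebox [725. 241.   0.]
blackrack [746. -77.  -0.]
bottle [789.  31.   0.]
```

View pics/c1.png

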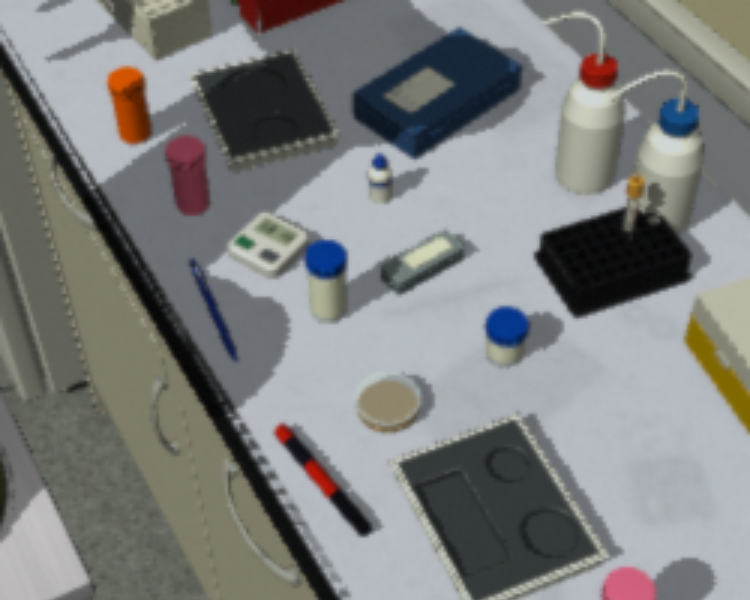

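View pics/wrist0.png

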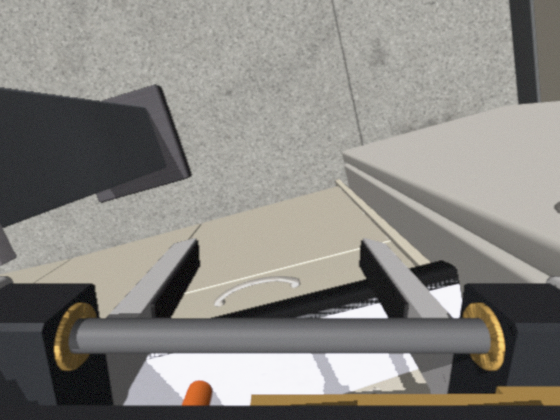

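c1 confirms the choices: the blue-capped frosted tall pot (325,280 in crop), short pot (507,335), dropper (379,180), mailer (425,262), dish (388,402), timer (268,242). The smear tray is the right one with the oblong recess (500,510), the culture tray the left one (262,108). Orange and pink tall lookalikes are excluded. Now wrist views.

```bash
python3 -c "
from h import *
rel(470,200,400,np.pi/2)"
```

```text
row [-39.9  -23.11 -18.07] roll 14.89 clock 0.2 j6 -0.07
```

```bash
python3 -m creep '[[1,[-39.9,-23.1,-18.1],14.9],[1,[-39.9,-23.1,-18.1],14.9],[1,[-39.9,-23.1,-18.1],14.9],[1,[-39.9,-23.1,-18.1],14.9],[1,[-39.9,-23.1,-18.1],14.9],[1,[-39.9,-23.1,-18.1],14.9],[1,[-39.9,-23.1,-18.1],14.9],[1,[-39.9,-23.1,-18.1],14.9],[1,[-39.9,-23.1,-18.1],14.9],[1,[-39.9,-23.1,-18.1],14.9],[1,[-39.9,-23.1,-18.1],14.9],[1,[-39.9,-23.1,-18.1],14.9]]'
python3 -c "
from h import *
rel(470,200,400,np.pi/2)
snap('wrist','w1')
rel(470,-100,400,np.pi/2)
"
```

```text
clock: 1.4
eef_pos: [470.2, 199.8, 400.0]
eef_rot: [-3.141, 0.0, 1.568]
wrist_force: [-1.1, 0.0, -0.5]
finger_gap: 94.0
finger_force: 0.0
row [ 0.02 -0.02  0.  ] roll -0.03 clock 1.4 j6 0.33
row [-3.004e+01  8.000e-02 -1.000e-02] roll -0.02 clock 1.45 j6 0.33
```

View pics/w1.png

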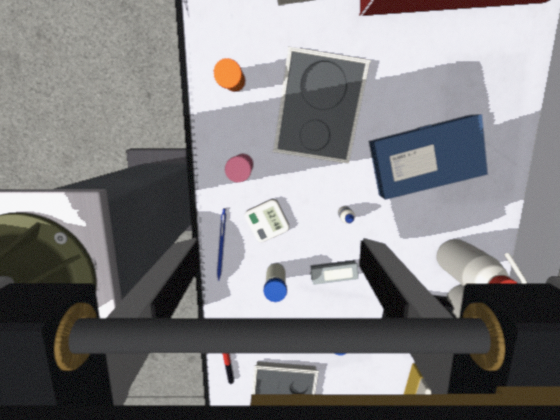

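w1 shows: culture tray (322,104) with big recess (324,84) and small one (315,135); dropper (346,215), tall pot cap (275,290), mailer (334,272), timer (267,219). Now a second station to the right.

```bash
python3 -m creep '[[1,[-15,0,0],0],[1,[-15,0,0],0],[1,[-15,0,0],0],[1,[-15,0,0],0],[1,[-15,0,0],0]]' >/dev/null; python3 -c "
from h import *
snap('wrist','w2')"
python3 -m creep '[[1,[-20,0,0],0],[1,[-20,0,0],0],[1,[-20,0,0],0],[1,[-20,0,0],0],[1,[-20,0,0],0],[1,[-20,0,0],0]]'; python3 -c "
from h import *
snap('wrist','w3')"
python3 -m creep '[[1,[-15,0,0],0],[1,[-15,0,0],0],[1,[-15,0,0],0],[1,[-15,0,0],0],[1,[-15,0,0],0]]'; python3 -c "
from h import *
snap('wrist','w4')
a=[load(t)[0] for t in ('w2','w3','w4')]
cv2.imwrite('pics/c2.png',np.vstack([np.hstack([a[0][:290,160:550],a[1][:290,160:550]]),np.hstack([a[2][:290,160:550],a[2][:290,160:550]*0])]))"
```

```text
clock: 2.6
eef_pos: [470.0, -148.9, 400.0]
eef_rot: [-3.141, -0.001, 1.57]
wrist_force: [-0.4, 0.7, -0.6]
finger_gap: 94.1
finger_force: 0.0
clock: 3.15
eef_pos: [470.2, -298.5, 400.1]
eef_rot: [-3.141, -0.001, 1.571]
wrist_force: [-0.6, 0.2, 0.1]
finger_gap: 94.1
finger_force: 0.0
```

View pics/c2.png

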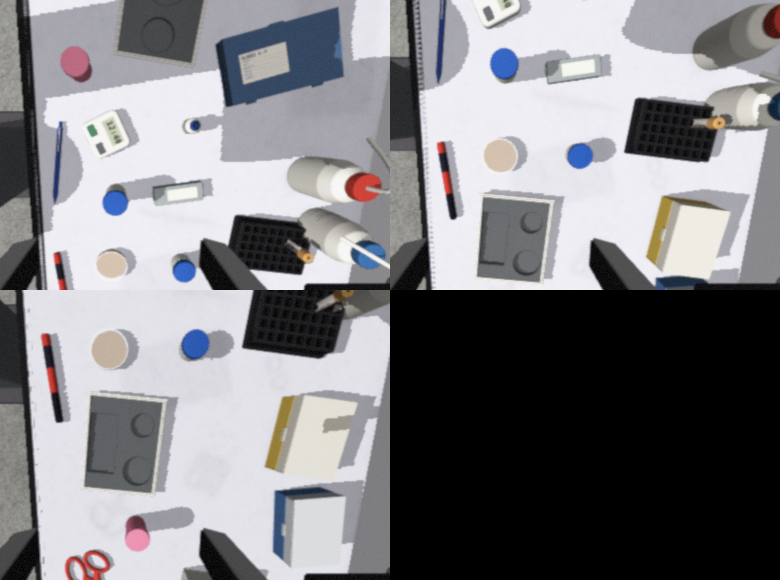

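w2/w3/w4: caps, dish, mailer and smear tray all clear of the fingers; smear tray in w4 crop (125,152) with oblong recess on the robot side, dropper recess upper right and pot recess lower right. Now measuring.

```bash
cat > meas.py <<'E'
from h import *
def near(mask,u,v,amin=15,r=40):
    best=None
    for c in cv2.findContours(mask,cv2.RETR_EXTERNAL,cv2.CHAIN_APPROX_NONE)[0]:
        a=cv2.contourArea(c)
        if a<amin: continue
        m=c.reshape(-1,2).mean(0); d=np.hypot(*(m-[u,v]))
        if d<r and (best is None or a>best[0]): best=(a,c)
    return None if best is None else best[1]
def masks(im):
    b,g,r=[im[...,i].astype(int) for i in range(3)]; gray=cv2.cvtColor(im,cv2.COLOR_BGR2GRAY)
    U=lambda m:m.astype(np.uint8)*255
    return dict(blue=U((b>r+50)&(b>g+35)),tan=U((r-b>20)&(r>120)&(g>95)&(r-g<60)),
      dark=U((gray<92)&(abs(b-r)<25)),grey=U((gray<150)&(b-r<=2)))
E
python3 - <<'E'
from meas import *
D={t:load(t) for t in("w1","w2","w3","w4")}
def go(name,kind,seed,zt,tags):
    res=[]
    for t in tags:
        im,p=D[t]; u,v=proj(p,seed); c=near(masks(im)[kind],u,v)
        if c is None: print(name,t,"none",round(u),round(v)); continue
        (cu,cv_),r=cv2.minEnclosingCircle(c); m=cv2.moments(c); 
        cu,cv_=m["m10"]/m["m00"],m["m01"]/m["m00"]
        q=onz(p,cu,cv_,zt); res.append((p,cu,cv_)); print(name,t,(round(cu),round(cv_)),"r",round(r,1),q.round(1)[:2])
        if kind in("dark","grey"):
            box=cv2.boxPoints(cv2.minAreaRect(c)); w=np.array([onz(p,*k,zt) for k in box])[:,:2]
            e=np.diff(np.vstack([w,w[:1]]),axis=0); L=np.linalg.norm(e,axis=1)
            i=L.argmax(); print("   rect c",w.mean(0).round(1),"L",L.round(1)[:2],"ang of long",np.degrees(np.arctan2(e[i,1],e[i,0])).round(1)%180)
            res[-1]=(p,*proj(p,[*w.mean(0),zt]))
    if len(res)>1: X,g=tri(res[0],res[-1]); print("   TRI",X.round(1),g.round(1))
go("tall","blue",(466,18,80),80,("w2","w3"))
go("short","blue",(583,-128,46),46,("w2","w3","w4"))
go("drop","blue",(586,121,50),54,("w1","w2"))
go("dish","tan",(458,-123,12),12,("w2","w3","w4"))
go("mail","grey",(573,18,20),20,("w1","w2","w3"))
go("smear","dark",(483,-272,18),18,("w3","w4"))
go("cult","dark",(539,305,18),18,("w1",))
E
```

```text
tall w2 (275, 203) r 12.8 [462.5   7.9]
tall w3 (274, 63) r 15.4 [462.4   6.2]
   TRI [462.4   6.9  75.7] 0.0
short w2 (344, 271) r 11.4 [ 580.9 -121.8]
short w3 (350, 156) r 12.9 [ 581.3 -123.5]
short w4 (355, 54) r 14.9 [ 581.2 -124.9]
   TRI [ 582.  -124.    41.4] 0.2
drop w1 (349, 218) r 3.8 [583.  124.4]
drop w2 (354, 125) r 4.3 [583.2 122.4]
   TRI [584.6 122.4  47.2] 0.2
dish w2 (271, 265) r 14.6 [ 453.7 -124.5]
dish w3 (270, 155) r 16.2 [ 453.7 -125.6]
dish w4 (269, 60) r 18.4 [ 453.6 -127. ]
   TRI [ 453.6 -126.3    8. ] 0.1
mail w1 none 336 270
mail w2 none 340 189
mail w3 none 346 62
smear w3 (255, 243) r 28.8 [ 427.3 -279.1]
   rect c [ 437.5 -271.1] L [ 41.6 101.1] ang of long 88.6
smear w4 (302, 135) r 13.2 [ 507.5 -242. ]
   rect c [ 507.5 -242. ] L [41.5 38.9] ang of long 91.5
   TRI [ 471.8 -227.7  170. ] 54.5
cult w1 (319, 118) r 53.2 [535.4 282.9]
   rect c [534.9 297. ] L [145.8 110.3] ang of long 81.3
```

```bash
python3 - <<'E'
from meas import *
D={t:load(t) for t in("w1","w2","w3","w4")}
im=D["w4"][0]; print("foam row",im[200,235:345:6].tolist())
im=D["w1"][0]; print("cult col",im[45:165:8,300].tolist())
im=D["w2"][0]; print("mail col",im[172:212:3,325].tolist()); print("mail row",im[203,300:372:4].tolist())
E
```

```text
foam row [[232, 225, 227], [228, 222, 222], [224, 221, 222], [216, 218, 219], [223, 225, 226], [205, 210, 212], [207, 214, 215], [191, 197, 199], [150, 153, 154], [124, 127, 125], [105, 106, 103], [101, 99, 95], [101, 99, 97], [203, 208, 209], [162, 154, 154], [204, 193, 194], [234, 229, 228], [234, 227, 227], [233, 227, 226]]
cult col [[241, 235, 236], [122, 120, 118], [107, 105, 101], [107, 107, 103], [103, 102, 98], [85, 83, 78], [73, 72, 69], [72, 70, 69], [78, 76, 75], [75, 72, 70], [74, 73, 72], [68, 66, 62], [70, 68, 66], [76, 72, 72], [169, 164, 163]]
mail col [[243, 238, 238], [191, 181, 183], [178, 170, 170], [177, 169, 170], [141, 135, 134], [126, 127, 123], [173, 173, 168], [182, 181, 175], [186, 185, 179], [188, 187, 181], [190, 190, 183], [234, 229, 228], [241, 236, 236], [240, 233, 234]]
mail row [[244, 238, 239], [242, 237, 237], [243, 237, 238], [240, 234, 234], [189, 189, 181], [190, 190, 184], [190, 191, 183], [193, 190, 184], [203, 199, 195], [202, 196, 193], [234, 229, 228], [235, 228, 228], [242, 237, 237], [242, 237, 237], [244, 239, 239], [243, 238, 238], [243, 238, 238], [243, 237, 238]]
```

```bash
cat >> meas.py <<'E'
def rect(im,p,kind,seed,zt,r=35):
    b,g,rr=[im[...,i].astype(int) for i in range(3)]; gray=cv2.cvtColor(im,cv2.COLOR_BGR2GRAY)
    m=(gray<140) if kind=="foam" else ((g-rr>=3)|(rr-b>=3))
    m=cv2.morphologyEx(m.astype(np.uint8)*255,cv2.MORPH_OPEN,np.ones((3,3))); m=cv2.morphologyEx(m,cv2.MORPH_CLOSE,np.ones((5,5)))
    c=near(m,*proj(p,seed),200,r)
    if c is None: return print(kind,"none",proj(p,seed))
    w=np.array([onz(p,*k,zt)[:2] for k in c.reshape(-1,2)],np.float32)
    (cx,cy),_,_=R_=cv2.minAreaRect(w); B=cv2.boxPoints(R_); e=np.diff(np.vstack([B,B[:1]]),axis=0); L=np.linalg.norm(e,axis=1); i=L.argmax()
    print(kind,"c",round(cx,1),round(cy,1),"size",L[:2].round(1),"ang",(np.degrees(np.arctan2(e[i,1],e[i,0]))%180).round(1))
    return (p,*proj(p,[cx,cy,zt]))
E
python3 - <<'E'
from meas import *
D={t:load(t) for t in("w1","w2","w3","w4")}
def two(k,s,z,tags):
    q=[rect(*D[t],k,s,z) for t in tags]; q=[x for x in q if x]
    if len(q)>1: print("   TRI",[x.round(1) for x in tri(q[0],q[-1])])
two("mail",(573,18,20),20,("w1","w2","w3"))
two("foam",(478,-263,18),18,("w3","w4")); two("foam",(536,297,18),18,("w1",))
E
```

```text
mail c 569.5 12.4 size [36.6 84.7] ang 8.2
mail c 570.0 10.3 size [33.5 84.8] ang 7.6
mail c 568.9 8.0 size [32.8 85.1] ang 6.8
   TRI [array([570.5,   9.1,  12.9]), np.float64(0.6)]
foam c 469.2 -281.7 size [ 771.  1160.8] ang 0.0
foam c 474.3 -275.1 size [115.  149.1] ang 84.4
   TRI [array([ 471.7, -272.9,   41.7]), np.float64(4.9)]
foam c 535.1 298.8 size [118.6 149.8] ang 81.0
```

```bash
python3 -c "
from h import *
rel(570,9.5,180,np.radians(7.5))"
```

```text
row [30.72 10.   22.07] roll 16.51 clock 3.2 j6 -0.63
```

```bash
python3 -m creep '[[1,[30.7,10,22],16.5],[1,[30.7,10,22],16.5],[1,[30.7,10,22],16.5],[1,[30.7,10,22],16.5],[1,[30.7,10,22],16.5],[1,[30.7,10,22],16.5],[1,[30.7,10,22],16.5],[1,[30.7,10,22],16.5],[1,[30.7,10,22],16.5],[1,[30.7,10,22],16.5],[0.2,[30.7,10,22],16.5],[0.2,[30.7,10,22],16.5]]'
python3 - <<'E'
from meas import *
snap('wrist','w5'); im,p=load('w5')
q=rect(im,p,"mail",(570,10,20),20,60)
q2=rect(*load("w2"),"mail",(573,18,20),20)
if q: print(q[1:],tri(q,q2)); 
rel(570,9.5,25,np.radians(7.5))
E
```

```text
clock: 4.4
eef_pos: [569.5, 8.5, 181.1]
eef_rot: [3.142, -0.001, 0.135]
wrist_force: [-0.3, -0.4, 0.4]
finger_gap: 81.4
finger_force: 0.0
mail c 571.1 9.2 size [30.2 83.8] ang 8.3
mail c 570.0 10.3 size [33.5 84.8] ang 7.6
(np.float64(278.22365607737294), np.float64(197.25450563073946)) (array([570.47103239,   9.37787078,  16.72475621]), np.float64(0.6127327770367634))
row [ 0.04 -0.14 15.6 ] roll 0.04 clock 4.45 j6 1.39
```

View pics/w5.png

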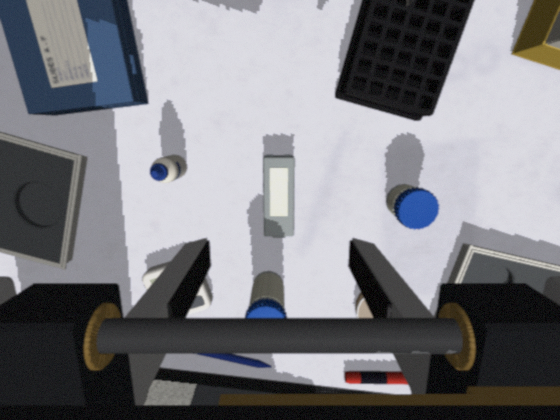

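w5: mailer at (278,195) directly below, label on top, clear all around. Descend and grip.

```bash
python3 -m creep '[[0.2,[0.1,-0.1,5],0],[0.2,[0.1,-0.1,10],0],[0.2,[0.1,-0.1,13],0],[0.2,[0.1,-0.1,15],0],[0.2,[0.1,-0.1,15.6],0],[0.2,[0.1,-0.1,15.6],0],[-0.6,[0.1,-0.1,15.6],0],[-0.6,[0.1,-0.1,15.6],0],[-0.6,[0.1,-0.1,15.6],0],[-0.6,[0.1,-0.1,15.6],0],[-0.6,[0.1,-0.1,15.6],0],[-0.6,[0.1,-0.1,15.6],0]]' 15
python3 -c "
from h import *
rel(470,-200,230,np.radians(84.4))"
```

```text
clock: 5.65
eef_pos: [571.0, 8.2, 25.2]
eef_rot: [3.141, -0.001, 0.13]
wrist_force: [-1.9, 0.2, 6.7]
finger_gap: 31.7
finger_force: 15.0
row [-12.68  19.34 -20.49] roll -15.39 clock 5.65 j6 1.39
```

```bash
python3 -m creep '[[-0.6,[0,0,-5],0],[-0.6,[0,0,-10],0],[-0.6,[-14.9,36.2,-20.5],-15.4],[-0.6,[-14.9,36.2,-20.5],-15.4],[-0.6,[-14.9,36.2,-20.5],-15.4],[-0.6,[-14.9,36.2,-20.5],-15.4],[-0.6,[-14.9,36.2,-20.5],-15.4],[-0.6,[-14.9,36.2,-20.5],-15.4],[-0.6,[-14.9,36.2,-20.5],-15.4],[-0.6,[-14.9,36.2,-20.5],-15.4],[-0.6,[-14.9,36.2,-20.5],-15.4],[-0.6,[-14.9,36.2,-20.5],-15.4]]'
python3 - <<'E'
from meas import *
im,p=snap('wrist','w6')
q=rect(im,p,"foam",(474,-275,18),18,70); q4=rect(*load("w4"),"foam",(478,-263,18),18)
print([x.round(1) for x in tri(q,q4)] if q else 0)
E
```

```text
clock: 6.85
eef_pos: [468.3, -373.5, 230.3]
eef_rot: [3.141, 0.001, 1.476]
wrist_force: [0.0, 1.3, -0.9]
finger_gap: 31.8
finger_force: 15.0
foam c 474.6 -275.2 size [115.5 148.9] ang 84.5
foam c 474.3 -275.1 size [115.  149.1] ang 84.4
[array([ 474.5, -275.2,   17.3]), np.float64(0.3)]
```

View pics/w6.png

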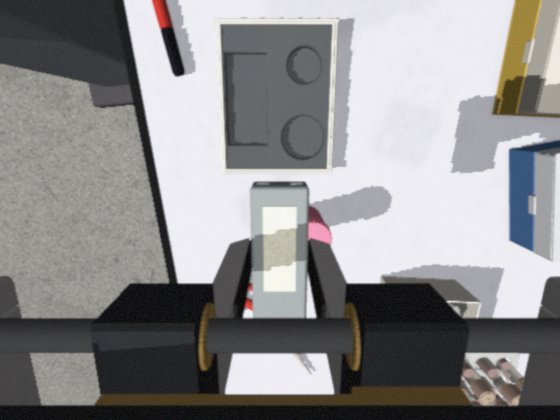

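w6: smear tray at (278,95), foam top measured 17.3 mm up; mailer held straight at (280,240). Go over the oblong recess, then down.

```bash
python3 -c "
from h import *
rel(441.8,-272,120,np.radians(84.5))"
```

```text
row [ 9.69 -3.61 10.96] roll 0.04 clock 6.9 j6 -0.64
```

```bash
python3 -m creep '[[-0.6,[9.7,-3.6,0],0],[-0.6,[9.7,-3.6,0],0],[-0.6,[9.7,-3.6,4],0],[-0.6,[9.7,-3.6,8],0],[-0.6,[9.7,-3.6,11],0],[-0.6,[9.7,-3.6,11],0],[-0.6,[9.7,-3.6,11],0]]'
python3 - <<'E'
from h import *
snap('wrist','w7')
rel(441.8,-272,36,np.radians(84.5))
E
```

```text
clock: 7.6
eef_pos: [443.5, -269.9, 120.3]
eef_rot: [3.142, 0.0, 1.473]
wrist_force: [0.2, -0.6, -0.2]
finger_gap: 31.7
finger_force: 15.0
row [-0.18 -0.21  8.51] roll -0.02 clock 7.65 j6 -0.52
```

```bash
python3 -m creep '[[-0.6,[-0.2,-0.2,2],0],[-0.6,[-0.2,-0.2,5],0],[-0.6,[-0.2,-0.2,6.5],0],[-0.6,[-0.2,-0.2,7.5],0],[-0.6,[-0.2,-0.2,8],0],[-0.6,[-0.2,-0.2,8.4],0],[-0.6,[-0.2,-0.2,8.5],0],[-0.6,[-0.2,-0.2,8.5],0],[-0.6,[-0.2,-0.2,8.5],0]]'
python3 -c "
from h import *
rel(441.8,-272,36,np.radians(84.5))"
```

```text
clock: 8.55
eef_pos: [441.4, -272.1, 35.2]
eef_rot: [3.14, 0.001, 1.473]
wrist_force: [0.4, -0.5, 4.4]
finger_gap: 31.7
finger_force: 15.0
row [ 0.01  0.04 -0.08] roll -0.02 clock 8.55 j6 -0.53
```

```bash
python3 -m creep '[[-0.1,[0,0,0],0],[-0.1,[0,0,0],0],[-0.1,[0,0,0],0],[0,[0,0,-2],0],[0,[0,0,-6],0],[0,[-4,0,-11],0],[0,[-8,0,-16],0],[0,[-8,0,-16],0],[0,[-8,0,-16],0]]'
python3 - <<'E'
from meas import *
im,p=snap('wrist','w8')
rect(im,p,"mail",(441.8,-272,30),30,60)
rect(im,p,"foam",(474.6,-275,18),18,70)
u,v=map(int,proj(p,(474,-275,18)));print(u,v)
cv2.imwrite("pics/c3.png",cv2.resize(im[max(0,v-120):v+120,max(0,u-130):u+130],None,fx=2.3,fy=2.3))
rel(585,122.5,180,np.radians(84.5))
E
```

```text
clock: 9.45
eef_pos: [433.6, -353.8, 197.4]
eef_rot: [3.137, 0.003, 1.472]
wrist_force: [0.5, 0.2, 0.1]
finger_gap: 46.9
finger_force: 0.0
mail c 473.7 -275.3 size [123.2 155.1] ang 84.4
foam c 474.5 -275.4 size [115.5 149.2] ang 84.4
310 114
row [48.73 10.42  1.47] roll -0.03 clock 9.5 j6 -0.65
```

View pics/c3.png

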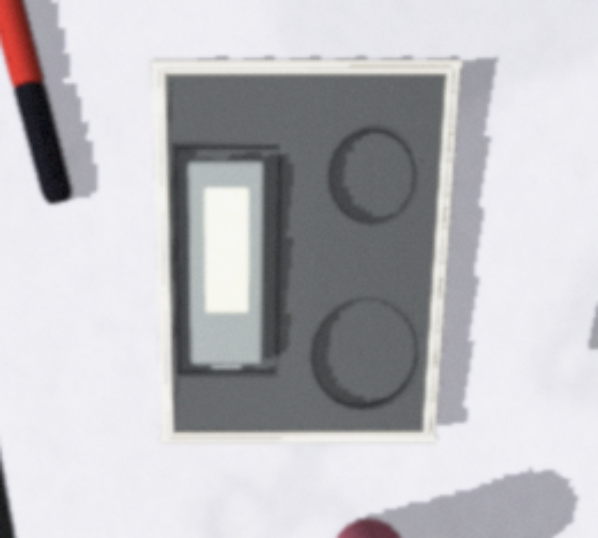

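c3: mailer sits flat inside the oblong recess (225,260). Next the dropper.

```bash
python3 -m creep '[[0,[48.7,10.4,1.5],18],[0,[48.7,10.4,1.5],18],[0,[48.7,10.4,1.5],18],[0,[48.7,10.4,1.5],18],[0,[48.7,10.4,1.5],18],[0,[48.7,10.4,1.5],18],[0,[48.7,10.4,1.5],18],[0,[48.7,10.4,1.5],18],[0,[48.7,10.4,1.5],18],[0,[48.7,10.4,1.5],18],[0,[48.7,10.4,1.5],18],[0,[48.7,10.4,1.5],18]]' | head -3
python3 - <<'E'
from meas import *
im,p=snap('wrist','w9')
c=near(masks(im)["blue"],*proj(p,(585,122.5,50))); m=cv2.moments(c); u,v=m["m10"]/m["m00"],m["m01"]/m["m00"]
im2,p2=load("w1"); c=near(masks(im2)["blue"],*proj(p2,(585,122.5,50))); m=cv2.moments(c)
print(u,v,onz(p,u,v,52),tri((p,u,v),(p2,m["m10"]/m["m00"],m["m01"]/m["m00"])))
rel(585,122.5,34,np.radians(-5.5))
E
```

```text
clock: 10.7
eef_pos: [583.2, 128.2, 176.9]
eef_rot: [3.141, 0.003, -0.098]
284.645472061657 202.47398843930637 [586.87635238 122.37002041  52.        ] (array([585.10105636, 122.15672893,  45.36006796]), np.float64(0.6167077864118281))
row [ 0.29  0.33 14.3 ] roll -0.04 clock 10.75 j6 1.82
```

View pics/w9.png

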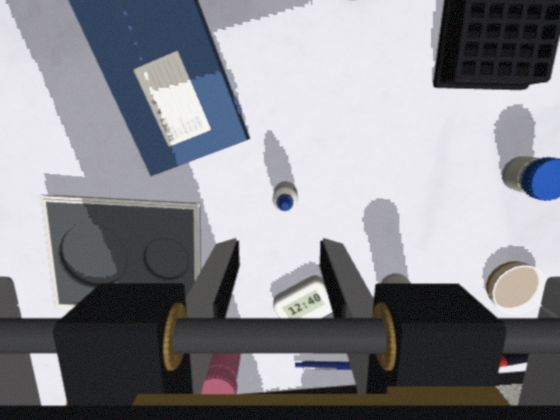

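w9: dropper at (285,200), free on all sides.

```bash
python3 -m creep '[[0,[0,0,6],0],[0,[0,0,6],0],[0,[0,0,6],0],[0,[0,0,6],0]]' | head -3
python3 -c "
from h import *
rel(585.5,122.3,34,np.radians(-5.5))"
```

```text
clock: 11.15
eef_pos: [584.4, 123.0, 120.6]
eef_rot: [-3.141, -0.001, -0.097]
row [0.11 0.06 8.66] roll -0.01 clock 11.15 j6 1.81
```

```bash
python3 -m creep '[[0,[0.1,0.1,3],0],[0,[0.1,0.1,6],0],[0,[0.1,0.1,8],0],[0,[0.1,0.1,8.7],0],[0,[0.1,0.1,8.7],0],[-0.8,[0.1,0.1,8.7],0],[-0.8,[0.1,0.1,8.7],0],[-0.8,[0.1,0.1,8.7],0],[-0.8,[0.1,0.1,8.7],0],[-0.8,[0.1,0.1,8.7],0]]' 12
python3 -c "
from h import *
rel(507.9,-242.2,150,np.radians(-5.5))"
```

```text
clock: 12.15
eef_pos: [585.5, 122.2, 33.3]
eef_rot: [-3.141, -0.001, -0.097]
wrist_force: [0.2, 0.0, 6.5]
finger_gap: 24.5
finger_force: 12.0
row [ -4.17  37.01 -11.68] roll -0.01 clock 12.15 j6 1.81
```

```bash
python3 -m creep '[[-0.8,[0,0,-5],0],[-0.8,[0,0,-10],0],[-0.8,[-4.2,37,-11.7],0],[-0.8,[-4.2,37,-11.7],0],[-0.8,[-4.2,37,-11.7],0],[-0.8,[-4.2,37,-11.7],0],[-0.8,[-4.2,37,-11.7],0],[-0.8,[-4.2,37,-11.7],0],[-0.8,[-4.2,37,-11.7],0],[-0.8,[-4.2,37,-11.7],0],[-0.8,[-4.2,37,-11.7],0],[-0.8,[-4.2,37,-11.7],0]]' | head -3
python3 -m creep '[[-0.8,[0,0,3],0],[-0.8,[0,0,5],0],[-0.8,[0,0,6],0],[-0.8,[0,0,6],0],[-0.8,[0,0,6],0]]'
python3 -c "
from h import *
snap('wrist','w10')
rel(507.9,-242.2,44,np.radians(-5.5))"
```

```text
clock: 13.35
eef_pos: [507.2, -242.0, 149.3]
eef_rot: [-3.141, 0.0, -0.098]
clock: 13.85
eef_pos: [507.8, -241.8, 90.3]
eef_rot: [3.141, -0.001, -0.096]
wrist_force: [-0.1, -0.1, 0.1]
finger_gap: 24.1
finger_force: 12.0
row [-0.    0.02  4.66] roll -0.01 clock 13.9 j6 1.16
```

```bash
python3 -m creep '[[-0.8,[0,0,2],0],[-0.8,[0,0,3.5],0],[-0.8,[0,0,4.2],0],[-0.8,[0,0,4.5],0],[-0.8,[0,0,4.6],0],[-0.8,[0,0,4.7],0],[-0.8,[0,0,4.7],0],[-0.8,[0,0,4.7],0]]'
```

```text
clock: 14.7
eef_pos: [507.7, -242.2, 43.3]
eef_rot: [3.141, -0.001, -0.097]
wrist_force: [-1.8, 2.0, 6.3]
finger_gap: 24.1
finger_force: 12.0
```

```bash
python3 -m creep '[[-0.1,[0,0,0],0],[-0.1,[0,0,0],0],[-0.1,[0,0,0],0],[-0.1,[0,0,-4],0],[0,[0,0,-8],0],[0.4,[0,0,-13],0],[0.4,[0,0,-16],0],[0.4,[0,0,-16],0]]'
python3 -c "
from h import *
rel(582,-124,190,np.radians(-5.5))"
```

```text
clock: 15.5
eef_pos: [508.6, -242.8, 207.1]
eef_rot: [3.139, -0.007, -0.097]
wrist_force: [-0.2, -0.3, -0.3]
finger_gap: 64.9
finger_force: 0.0
row [  6.14 -12.54   1.71] roll -0.01 clock 15.5 j6 1.16
```

```bash
python3 -m creep '[[0.4,[6.1,-12.5,1.7],0],[0.4,[6.1,-12.5,1.7],0],[0.4,[6.1,-12.5,1.7],0],[0.4,[6.1,-12.5,1.7],0],[0.4,[6.1,-12.5,1.7],0],[0.4,[6.1,-12.5,1.7],0]]' | head -3
cat >> meas.py <<'E'
def capfit(im,p,seed,z,kind="blue"):
    c=near(masks(im)[kind],*proj(p,seed),r=45)
    w=np.array([onz(p,*k,z)[:2] for k in c.reshape(-1,2)],np.float32)
    (x,y),r=cv2.minEnclosingCircle(w); m=cv2.moments(c); u,v=m["m10"]/m["m00"],m["m01"]/m["m00"]
    print(kind,"px",round(u),round(v),"enclosing",round(x,1),round(y,1),"r",round(r,1),"centroid",onz(p,u,v,z).round(1)[:2]); return p,u,v
E
python3 - <<'E'
from meas import *
im,p=snap('wrist','w11')
q=capfit(im,p,(582,-124,46),46); q2=capfit(*load("w4"),(582,-124,46),46); print(tri(q,q2)[0].round(1))
rel(582,-124,44,np.radians(-5.5))
cv2.imwrite("pics/c4.png",im[:300])
E
```

```text
clock: 16.1
eef_pos: [579.6, -124.5, 185.0]
eef_rot: [3.142, 0.001, -0.098]
blue px 278 200 enclosing 583.2 -124.2 r 19.9 centroid [ 583.4 -124.3]
blue px 355 54 enclosing 581.1 -125.1 r 20.0 centroid [ 581.2 -124.9]
[ 582.3 -124.    41. ]
row [ 0.23 -0.09 14.13] roll -0.03 clock 16.15 j6 1.4
```

View pics/c4.png

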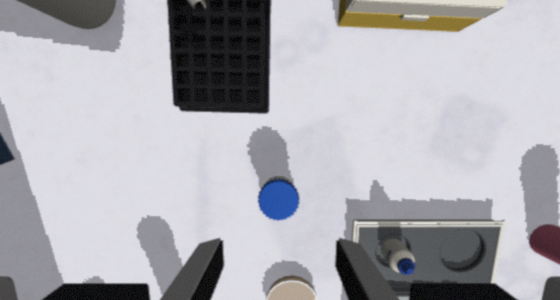

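c4: short pot cap at (278,200); dropper stands upright in its recess (402,258).

```bash
python3 -m creep '[[0.4,[0.3,0,6],0],[0.4,[0.3,0,6],0],[0.4,[0.3,0,6],0],[0.4,[0.3,0,6],0]]' | head -3
python3 -c "
from h import *
rel(582.8,-124.2,44,np.radians(-5.5))"
```

```text
clock: 16.55
eef_pos: [583.5, -124.5, 127.0]
eef_rot: [3.141, -0.001, -0.098]
row [-0.08 -0.02  8.3 ] roll -0.02 clock 16.55 j6 1.4
```

```bash
python3 -m creep '[[0.4,[-0.1,0,3],0],[0.4,[-0.1,0,6],0],[0.4,[-0.1,0,7.8],0],[0.4,[-0.1,0,8.3],0],[0.4,[-0.1,0,8.3],0],[-0.5,[-0.1,0,8.3],0],[-0.5,[-0.1,0,8.3],0],[-0.5,[-0.1,0,8.3],0],[-0.5,[-0.1,0,8.3],0],[-0.5,[-0.1,0,8.3],0],[-0.5,[-0.1,0,8.3],0]]' 15
python3 -c "
from h import *
rel(500.6,-317.9,150,np.radians(-5.5))"
```

```text
clock: 17.65
eef_pos: [582.4, -123.9, 43.0]
eef_rot: [3.141, -0.001, -0.097]
wrist_force: [-1.3, 0.2, 6.0]
finger_gap: 38.4
finger_force: 15.0
row [ -6.25  20.11 -10.7 ] roll -0.01 clock 17.65 j6 1.4
```

```bash
python3 -m creep '[[-0.5,[0,0,-4],0],[-0.5,[0,0,-8],0],[-0.5,[0,0,-10.7],0],[-0.5,[-6.2,20.1,-10.7],0],[-0.5,[-6.2,20.1,-10.7],0],[-0.5,[-6.2,20.1,-10.7],0],[-0.5,[-6.2,20.1,-10.7],0],[-0.5,[-6.2,20.1,-10.7],0],[-0.5,[-6.2,20.1,-10.7],0],[-0.5,[-6.2,20.1,-10.7],0]]'
python3 - <<'E'
from meas import *
im,p=snap('wrist','w12')
cv2.imwrite("pics/c5.png",im)
rel(500.6,-317.9,53,np.radians(-5.5))
E
```

```text
clock: 18.65
eef_pos: [501.2, -316.9, 149.2]
eef_rot: [-3.141, 0.0, -0.097]
wrist_force: [0.8, 1.1, -1.1]
finger_gap: 38.9
finger_force: 15.0
row [-0.07  0.15  9.63] roll 0.0 clock 18.7 j6 1.04
```

View pics/c5.png

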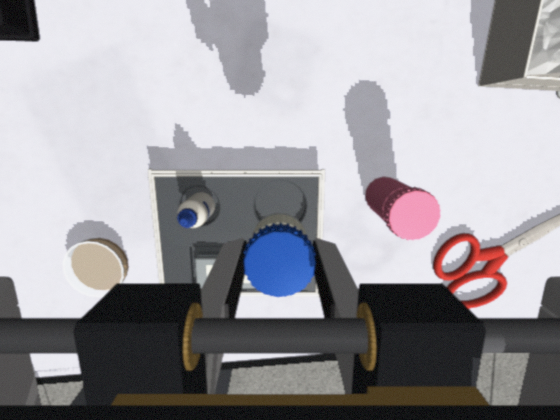

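c5: pot hangs straight, cap at (280,262), recess at (280,205) ahead; dropper upright (195,210).

```bash
python3 -m creep '[[-0.5,[0,0,4],0],[-0.5,[0,0.1,7],0],[-0.5,[0,0.1,8.5],0],[-0.5,[0,0.1,9.1],0],[-0.5,[0,0.1,9.4],0],[-0.5,[0,0.1,9.6],0],[-0.5,[0,0.1,9.65],0],[-0.5,[0,0.1,9.65],0],[-0.5,[0,0.1,9.65],0]]'
```

```text
clock: 19.6
eef_pos: [500.9, -319.0, 53.5]
eef_rot: [3.141, -0.001, -0.097]
wrist_force: [0.5, -0.4, -0.8]
finger_gap: 38.3
finger_force: 15.0
```

```bash
python3 -m creep '[[-0.5,[0,0,0.05],0],[-0.5,[0,0,0.1],0],[-0.5,[0,0,0.1],0]]'; python3 -m creep '[[0,[0,0,0],0],[0.1,[0,0,0],0],[0.2,[0,0,0],0],[0.2,[0,0,-4],0],[0.4,[0,0,-8],0],[1,[0,0,-13],0],[1,[0,0,-16],0],[1,[0,0,-16],0]]'
python3 -c "
from h import *
rel(453.6,-126,160,np.radians(81))"
```

```text
clock: 19.9
eef_pos: [501.1, -319.0, 53.0]
eef_rot: [3.141, -0.001, -0.097]
wrist_force: [-2.1, 1.9, 9.0]
finger_gap: 38.8
finger_force: 15.0
clock: 20.7
eef_pos: [501.9, -319.7, 216.7]
eef_rot: [3.138, -0.006, -0.097]
wrist_force: [0.6, 0.0, -0.6]
finger_gap: 84.9
finger_force: 0.0
row [ -6.73 -18.83   5.56] roll -17.31 clock 20.7 j6 1.04
```

```bash
python3 -m creep '[[1,[-6.7,-18.8,3],-17.3],[1,[-6.7,-18.8,3],-17.3],[1,[-6.7,-18.8,3],-17.3],[1,[-6.7,-18.8,3],-17.3],[1,[-6.7,-18.8,3],-17.3],[1,[-6.7,-18.8,3],-17.3],[1,[-6.7,-18.8,3],-17.3],[1,[-6.7,-18.8,3],-17.3],[1,[-6.7,-18.8,3],-17.3],[1,[-6.7,-18.8,3],-17.3],[1,[-6.7,-18.8,3],-17.3],[1,[-6.7,-18.8,3],-17.3]]'|head -3
python3 - <<'E'
from meas import *
im,p=snap('wrist','w13')
q=capfit(im,p,(453.6,-126,10),12,"tan"); q2=capfit(*load("w4"),(453.6,-126,10),12,"tan"); print(tri(q,q2)[0].round(1))
# whole dish incl. pale lid: Hough on the crop
u,v=map(int,q[1:]); g=cv2.medianBlur(cv2.cvtColor(im,cv2.COLOR_BGR2GRAY),3)[v-60:v+60,u-60:u+60]
for c in cv2.HoughCircles(g,cv2.HOUGH_GRADIENT,1,15,param1=90,param2=15,minRadius=18,maxRadius=40)[0][:4]:
    print(c.round(1),onz(p,c[0]+u-60,c[1]+v-60,16).round(1))
rel(453.6,-126,25,np.radians(81))
E
```

```text
clock: 21.9
eef_pos: [452.1, -125.2, 181.3]
eef_rot: [-3.141, -0.0, 1.408]
tan px 280 196 enclosing 453.5 -125.3 r 27.1 centroid [ 453.6 -125. ]
tan px 269 60 enclosing 453.5 -127.5 r 27.0 centroid [ 453.6 -127. ]
[ 453.5 -126.1    6.9]
[62.5 60.5 27. ] [ 455.8 -124.9   16. ]
row [-0.06  0.16 15.65] roll -0.06 clock 21.95 j6 -0.19
```

View pics/w13.png

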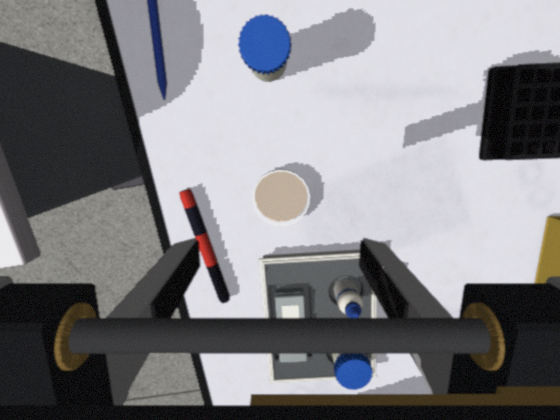

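w13: dish at (281,196), marker's end at (187,195) clear of the fingers; short pot and dropper standing in the smear tray below.

```bash
python3 -m creep '[[0.8,[0,0.1,5],0],[0.8,[0,0.1,9],0],[0.8,[0,0.1,9],0],[0.8,[0,0.1,9],0],[0.8,[0,0.1,9],0]]' | head -3
python3 -c "
from h import *
rel(453.8,-125.7,24.3,np.radians(81))"
```

```text
clock: 22.45
eef_pos: [454.4, -125.7, 94.0]
eef_rot: [3.139, 0.001, 1.411]
row [-0.   -0.08  6.97] roll -0.03 clock 22.45 j6 -0.19
```

```bash
python3 -m creep '[[0.8,[0,-0.1,3],0],[0.8,[0,-0.1,5.5],0],[0.8,[0,-0.1,6.6],0],[0.8,[0,-0.1,6.9],0],[0.8,[0,-0.1,6.9],0],[0,[0,-0.1,6.9],0],[0,[0,-0.1,6.9],0],[0,[0,-0.1,6.9],0],[0,[0,-0.1,6.9],0],[0,[0,-0.1,6.9],0]]' 10
python3 -c "
from h import *
rel(530,215,200,np.radians(81))"
```

```text
clock: 23.45
eef_pos: [452.6, -125.3, 23.4]
eef_rot: [3.141, 0.0, 1.412]
wrist_force: [-2.0, -0.0, 6.1]
finger_gap: 59.7
finger_force: 10.0
row [ 34.82   2.29 -17.67] roll -0.02 clock 23.45 j6 -0.19
```

```bash
python3 -m creep '[[0,[0,0,-4],0],[0,[0,0,-9],0],[0,[0,0,-14],0],[0,[34.8,2.3,-17.7],0],[0,[34.8,2.3,-17.7],0],[0,[34.8,2.3,-17.7],0],[0,[34.8,2.3,-17.7],0],[0,[34.8,2.3,-17.7],0],[0,[34.8,2.3,-17.7],0],[0,[34.8,2.3,-17.7],0],[0,[34.8,2.3,-17.7],0],[0,[34.8,2.3,-17.7],0]]'
python3 - <<'E'
from meas import *
im,p=snap('wrist','w14')
q=rect(im,p,"foam",(535,299,18),18,70); q1=rect(*load("w1"),"foam",(535,299,18),18,70)
if q: print(tri(q,q1)[0].round(1))
E
```

```text
clock: 24.65
eef_pos: [529.6, 215.4, 199.4]
eef_rot: [-3.141, 0.001, 1.414]
wrist_force: [0.0, -0.3, -1.6]
finger_gap: 59.4
finger_force: 10.0
foam c 535.1 299.2 size [117.8 149.9] ang 81.1
foam c 535.1 298.8 size [118.6 149.8] ang 81.0
[535.2 299.   17.7]
```

View pics/w14.png

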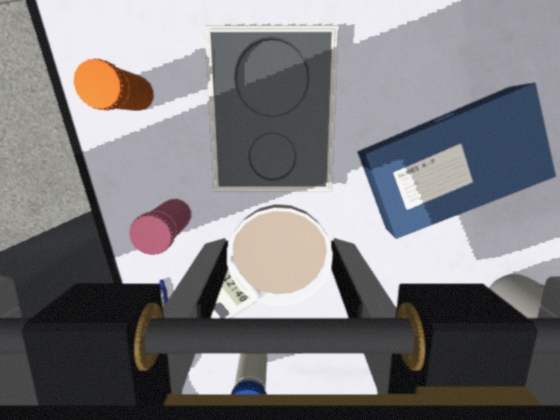

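w14: culture tray at (272,108), recesses at (271,77) and (272,156), foam top measured 17.7 mm; dish held level.

```bash
python3 -c "
from h import *
p=load('w14')[1]; print(onz(p,271,77,18),onz(p,272,156,18))
rel(540.4,332.7,100,np.radians(81.1))"
```

```text
[540.21059032 333.49658433  18.        ] [528.64323119 256.76930227  18.        ]
row [11.86 -0.79  9.94] roll -0.03 clock 24.7 j6 0.48
```

```bash
python3 -m creep '[[0,[11.8,-0.8,0],0],[0,[11.8,-0.8,0],0],[0,[11.8,-0.8,4],0],[0,[11.8,-0.8,8],0],[0,[11.8,-0.8,10],0],[0,[11.8,-0.8,10],0],[0,[11.8,-0.8,10],0],[0,[11.8,-0.8,10],0]]'
python3 -c "
from h import *
rel(540.4,332.7,34,np.radians(81.1))"
```

```text
clock: 25.5
eef_pos: [541.6, 332.2, 102.0]
eef_rot: [3.139, -0.002, 1.411]
wrist_force: [0.4, -0.7, 0.2]
finger_gap: 59.2
finger_force: 10.0
row [ 0.02 -0.14  6.8 ] roll -0.05 clock 25.5 j6 0.65
```

```bash
python3 -m creep '[[0,[0,-0.1,3],0],[0,[0,-0.1,4.5],0],[0,[0,-0.1,5.5],0],[0,[0,-0.1,5.8],0],[0,[0,-0.1,5.8],0],[0,[0,-0.1,5.8],0]]'
```

```text
clock: 26.1
eef_pos: [540.1, 332.9, 42.9]
eef_rot: [3.141, -0.001, 1.412]
wrist_force: [0.3, 0.0, -0.0]
finger_gap: 60.0
finger_force: 10.0
```

```bash
python3 -c "
from h import *
rel(540.4,332.7,33.7,np.radians(81.1))"
```

```text
row [-0.02  0.03  0.92] roll -0.04 clock 26.1 j6 0.65
```

```bash
python3 -m creep '[[0,[0,0,0.4],0],[0,[0,0,0.7],0],[0,[0,0,0.85],0],[0,[0,0,0.95],0],[0,[0,0,0.95],0],[0,[0,0,0.95],0]]'
```

```text
clock: 26.7
eef_pos: [539.6, 332.8, 33.1]
eef_rot: [-3.142, -0.0, 1.412]
wrist_force: [-4.0, -1.7, 6.8]
finger_gap: 59.4
finger_force: 10.0
```

```bash
python3 -m creep '[[0.35,[0,0,0],0],[0.5,[0,0,0],0],[0.5,[0,0,0],0],[0.5,[0,0,-4],0],[0.5,[0,0,-9],0],[0.5,[0,0,-14],0],[0.5,[0,0,-18],0],[0.5,[0,0,-18],0]]'
python3 -c "
from h import *
rel(462.4,6.9,210,np.radians(81))"
```

```text
clock: 27.5
eef_pos: [541.2, 333.6, 218.9]
eef_rot: [3.134, -0.006, 1.413]
wrist_force: [-0.1, -0.4, -0.2]
finger_gap: 70.3
finger_force: 0.0
row [-33.51  -2.64   0.67] roll -0.01 clock 27.5 j6 0.65
```

```bash
python3 -m creep '[[0.5,[-33.5,-2.6,0.5],0],[0.5,[-33.5,-2.6,0.5],0],[0.5,[-33.5,-2.6,0.5],0],[0.5,[-33.5,-2.6,0.5],0],[0.5,[-33.5,-2.6,0.5],0],[0.5,[-33.5,-2.6,0.5],0],[0.5,[-33.5,-2.6,0.5],0],[0.5,[-33.5,-2.6,0.5],0],[0.5,[-33.5,-2.6,0.5],0],[0.5,[-33.5,-2.6,0.5],0]]' | head -3
python3 - <<'E'
from meas import *
im,p=snap('wrist','w15')
q=capfit(im,p,(462.4,6.9,80),80); q2=capfit(*load("w3"),(462.4,6.9,80),80); print(tri(q,q2)[0].round(1))
rel(462.4,6.9,78,np.radians(81))
cv2.imwrite("pics/c6.png",im[:,:])
E
```

```text
clock: 28.5
eef_pos: [461.3, 6.8, 207.2]
eef_rot: [-3.141, -0.0, 1.413]
blue px 280 205 enclosing 462.8 7.6 r 19.9 centroid [462.7   8. ]
blue px 274 63 enclosing 462.6 5.9 r 19.8 centroid [462.4   6.2]
[462.4   6.9  75.5]
row [1.000e-02 1.100e-01 1.292e+01] roll -0.0 clock 28.55 j6 0.09
```

View pics/c6.png

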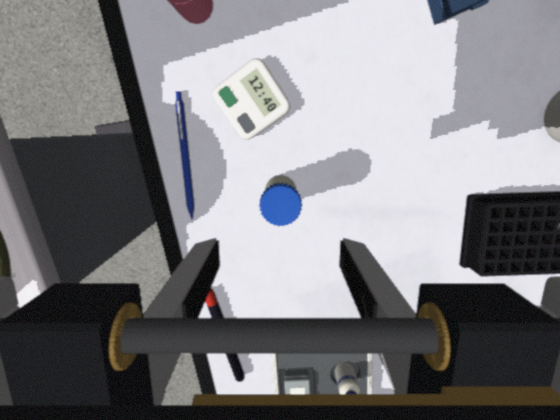

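c6: the tall pot's blue cap at (280,205), clear around; timer untouched (250,98).

```bash
python3 -m creep '[[0.5,[0,0.1,3],0],[0.5,[0,0.1,6],0],[0.5,[0,0.1,6],0],[0.5,[0,0.1,6],0]]' | head -3
python3 -c "
from h import *
rel(462.6,7.2,78,np.radians(81))"
```

```text
clock: 28.95
eef_pos: [462.4, 6.5, 148.0]
eef_rot: [-3.141, -0.0, 1.414]
row [0.07 0.01 7.  ] roll -0.0 clock 28.95 j6 0.09
```

```bash
python3 -m creep '[[0.5,[0,0,3],0],[0.5,[0.1,0,5],0],[0.5,[0.1,0,6.5],0],[0.5,[0.1,0,7],0],[0.5,[0.1,0,7],0],[-0.5,[0.1,0,7],0],[-0.5,[0.1,0,7],0],[-0.5,[0.1,0,7],0],[-0.5,[0.1,0,7],0],[-0.5,[0.1,0,7],0],[-0.5,[0.1,0,7],0]]' 15
python3 -c "
from h import *
rel(528.3,255.6,210,np.radians(81.1))"
```

```text
clock: 30.05
eef_pos: [462.5, 6.8, 77.7]
eef_rot: [3.141, -0.0, 1.412]
wrist_force: [-2.3, 0.4, 4.4]
finger_gap: 38.8
finger_force: 15.0
row [ 25.6    2.59 -13.23] roll -0.03 clock 30.05 j6 0.09
```

```bash
python3 -m creep '[[-0.5,[0,0,-4],0],[-0.5,[0,0,-8],0],[-0.5,[0,0,-12],0],[-0.5,[25.6,2.6,-13.2],0],[-0.5,[25.6,2.6,-13.2],0],[-0.5,[25.6,2.6,-13.2],0],[-0.5,[25.6,2.6,-13.2],0],[-0.5,[25.6,2.6,-13.2],0],[-0.5,[25.6,2.6,-13.2],0],[-0.5,[25.6,2.6,-13.2],0],[-0.5,[25.6,2.6,-13.2],0]]'
python3 -m creep '[[-0.5,[0,0,3],0],[-0.5,[0,0,6],0],[-0.5,[0,0,8],0],[-0.5,[0,0,9],0],[-0.5,[0,0,9],0],[-0.5,[0,0,9],0]]' | head -3
python3 -c "
from h import *
snap('wrist','w16')
rel(528.3,255.6,88,np.radians(81.1))"
```

```text
clock: 31.15
eef_pos: [528.1, 254.5, 209.1]
eef_rot: [-3.141, 0.001, 1.412]
wrist_force: [0.2, 0.4, -0.3]
finger_gap: 38.7
finger_force: 15.0
clock: 31.75
eef_pos: [528.8, 255.1, 120.6]
eef_rot: [3.14, -0.001, 1.412]
row [ 0.01 -0.07  3.29] roll -0.04 clock 31.8 j6 0.55
```

View pics/w16.png

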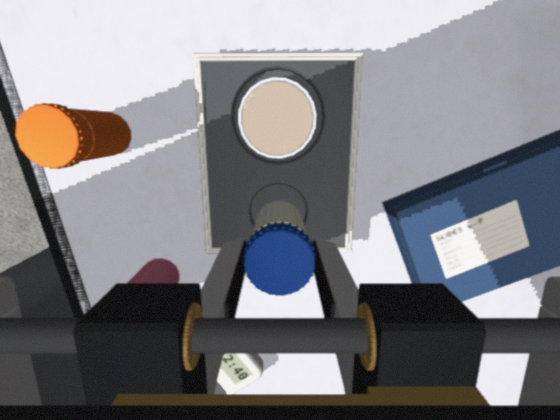

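w16: dish well inside its recess (277,118); tall pot hangs in line with its recess (279,210).

```bash
python3 -m creep '[[-0.5,[0,-0.1,1.5],0],[-0.5,[0,-0.1,2.4],0],[-0.5,[0,-0.1,2.8],0],[-0.5,[0,-0.1,3.1],0],[-0.5,[0,-0.1,3.25],0],[-0.5,[0,-0.1,3.3],0],[-0.5,[0,-0.1,3.3],0],[-0.5,[0,-0.1,3.3],0]]'
```

```text
clock: 32.6
eef_pos: [527.7, 256.0, 87.8]
eef_rot: [3.141, -0.001, 1.413]
wrist_force: [-2.6, -0.6, 7.1]
finger_gap: 38.4
finger_force: 15.0
```

```bash
python3 -m creep '[[0,[0,0,0],0],[0.1,[0,0,0],0],[0.2,[0,0,0],0],[0.2,[0,0,-4],0],[0.4,[0,0,-9],0],[0.4,[-4,0,-14],0],[0.4,[-9,0,-18],0],[0.4,[-14,0,-18],0],[0.4,[-20,0,-18],0],[0.4,[-25,0,-18],0],[0.4,[-25,0,-18],0],[0.4,[-25,0,-18],0]]' | head -3
python3 - <<'E'
from meas import *
a,_=snap('scene','s9'); b,_=snap('side','d9'); c,_=snap('wrist','w17')
k=lambda i,y,x,h,w:cv2.resize(i[y:y+h,x:x+w],(390,295))
cv2.imwrite("pics/c7.png",np.vstack([np.hstack([k(a,110,170,120,160),k(a,220,250,113,150)]),np.hstack([k(b,125,170,120,160),k(b,210,280,113,150)])]))
cv2.imwrite("pics/w17v.png",c)
E
```

```text
clock: 33.8
eef_pos: [487.5, 5.8, 266.9]
eef_rot: [3.141, 0.0, 1.409]
```

View pics/c7.png

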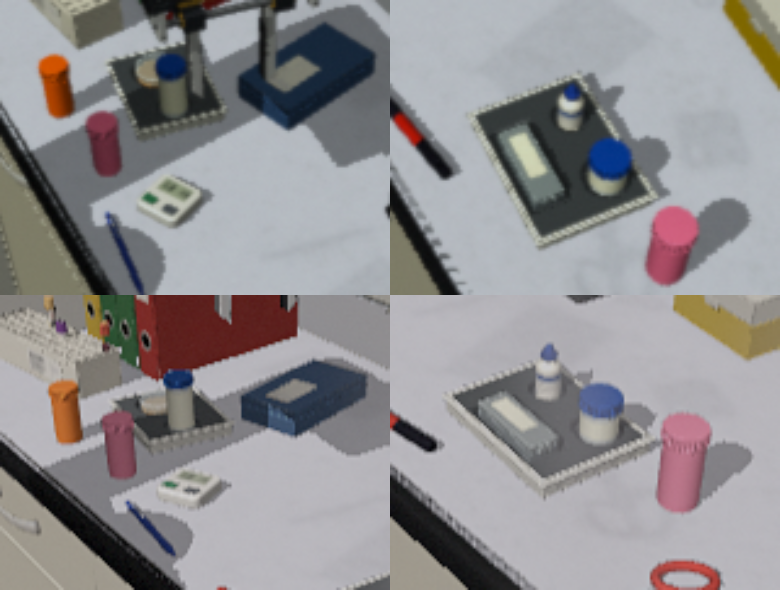

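c7: both trays are correctly filled, with everything upright and the timer in place (168,200). The gripper is clear, so I'm handing in.

```bash
python3 -c "
from cell import manip
print(manip.sign_off())"
```

```text
the job is handed in; nothing more can be done
None
```

Both kits are made up and handed in at about 34 s on the robot clock: mailer, dropper and short pot in the smear tray, dish and tall pot in the culture tray. The final camera views show everything upright and the timer where it lay.

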